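# Roll down a laminate sheet

### The job

Take the hand roller out of its rest and roll it along the white laminate sheet with a steady downward force of about 12 N (more than 25 N cracks it), until all five slats are pressed fully home on their uneven bed. Press with the roller only, then hang it back upright in its rest; leave the other things where they are.

Things in the scene. Friction and masses are not known exactly. Their poses are not given: they have to be found in the camera images.
- board_mid (a point): Middle of the board, level with the top of its low wooden frame, 14 mm above the desk; z up. The white sheet is five stiff slats side by side, each 40 mm along x, 72 mm along y. x is the rolling direction, slat 1 at x = -80 mm, then 2, 3, 4, slat 5 at +80 mm. The bed lies on packing of unknown thickness: the top of the sheet starts 6 to 14 mm above this point.
- board: The fixed board: slats in a low wooden frame, 230 (x) x 96 (y) mm, 14 mm high. Origin: middle of its underside on the desk, axes as board_mid.
- roller_grip (a point): Middle of the hand roller's upright wooden grip: 26 mm along x, 50 mm along y, 60 mm high (this point half-way up). z up. Held by the two faces across x it cannot rock as it rolls. Under the grip is a steel guard plate 78 x 66 mm, its top 32 mm and underside 38 mm below this point.
- roller_foot (a point): Underside of the roller's wheel, 96 mm below roller_grip; same axes. The wheel (rubber, 48 mm in diameter, 50 mm wide, in a fork under the guard plate) turns about y, so it rolls along the roller's x.
- roller: The whole roller, wheel included, 124 mm high, 0.35 to 0.55 kg; origin and axes as roller_foot. It starts upright in its rest.
- rest: The roller's fixed steel rest, base 80 (x) x 100 (y) mm: two upright cheeks 66 mm high, 60 mm clear between them along x, and two lips 30 mm high, 76 mm clear along y. The roller hangs with its guard plate on top of the cheeks, wheel between them, its x along the rest's x (either way round), about 5 mm play. Origin: middle of its underside.
- rest_top (a point): Middle of the rest, level with the tops of its cheeks, 66 mm above the desk. With the roller in place roller_grip is 38 mm above it.
- roller_wheel (a joint): Angle of the roller's wheel about its axle, rad, counting on over full turns, either sign; about 0 at the start.
- slat_1 (a joint): How far slat 1 is pressed down, m: starts at 0 to 0.0006 (proud), 0.002 = fully home. The tacky bed is dished, so travel differs between slats. A slat begins to sink at 7 N, sinks about 20 mm/s under 12 N, stays where left; home, it is rigid. Over 25 N cracks it. The reading is noisy: feel is the better guide.
- slat_2 (a joint): How far slat 2 is pressed down, m: starts at 0 to 0.0006 (proud), 0.0028 = fully home. The tacky bed is dished, so travel differs between slats. A slat begins to sink at 7 N, sinks about 20 mm/s under 12 N, stays where left; home, it is rigid. Over 25 N cracks it. The reading is noisy: feel is the better guide.
- slat_3 (a joint): How far slat 3 is pressed down, m: starts at 0 to 0.0006 (proud), 0.0036 = fully home. The tacky bed is dished, so travel differs between slats. A slat begins to sink at 7 N, sinks about 20 mm/s under 12 N, stays where left; home, it is rigid. Over 25 N cracks it. The reading is noisy: feel is the better guide.
- slat_4 (a joint): How far slat 4 is pressed down, m: starts at 0 to 0.0006 (proud), 0.0028 = fully home. The tacky bed is dished, so travel differs between slats. A slat begins to sink at 7 N, sinks about 20 mm/s under 12 N, stays where left; home, it is rigid. Over 25 N cracks it. The reading is noisy: feel is the better guide.
- slat_5 (a joint): How far slat 5 is pressed down, m: starts at 0 to 0.0006 (proud), 0.002 = fully home. The tacky bed is dished, so travel differs between slats. A slat begins to sink at 7 N, sinks about 20 mm/s under 12 N, stays where left; home, it is rigid. Over 25 N cracks it. The reading is noisy: feel is the better guide.
- clamp: Bystander: C-clamp lying flat, 110x111x16 mm; origin at the middle of its underside.
- shell: Bystander: short steel tube standing upright, 40 mm wide, 68 mm high; origin at the middle of its underside.
- marker: Bystander: marker pen lying, 136 mm long, 17 mm thick; origin at the middle of its underside.
There are look-alikes about, which are no part of the job. Leave any green look-alike of the rest alone.

How it is judged:
By the outcome, as a careful person would: the job done as asked, in the order asked, and still so for the second after the job is handed in, with the robot touching nothing.
It also fails if it takes over 72 s, if anything falls off the work surface, if the arm or the gripper's body presses on something with over 40 N, if the wrist force passes 120 N, or if a joint passes its speed limit or range.

### The arm

A 6-joint arm with a two-finger parallel gripper is mounted at the origin on a cart in front of the work surface, level with it; the furniture and walls round the work are solid. World frame = base frame: x ahead of the robot, y to its left, z up, the work surface at z = 0. Lengths are in m, angles in degrees, forces in N, time in s.
With the tool pointing down it reaches from about 0.25 to 0.725 m from the base axis. Payload 9.7 kg.
Tool frame: the origin (TCP) lies between the finger pads; the fingertips stand 19 mm ahead of it and the grasp point (between the pads) is the TCP; z points along the fingers, y is the line along which they close (so a half turn about z gives the same grasp; the last joint's range is limited). The gripper opens to 85 mm and grips with 20 to 120 N. Pads are 22 mm wide; open, the fingers measure 114 mm over their backs; the gripper's body (76 mm by 85 mm) begins 54 mm behind the grasp point. The pads swing forward as they close: fully open they stand 13 mm farther back than shut.
Start: joints at [64.515, 4.979, 10.078, 95.1, 0, 90], TCP at [0.237, 0.496, 0.213] pointing down, gripper open.
Joint ranges: [-179.16, 179.16], [-48.56, 103.87], [-65.8, 70.77], [-126.05, 130.52], [-82.76, 87.17], [-180, 180]. Speed limits (degrees/s): [127.2, 127.2, 147.25, 180, 180, 180].

### API

Orientations are given as [roll, pitch, yaw] about the fixed x, y, z axes, in that order (R = Rz(yaw) Ry(pitch) Rx(roll)).
In Python, from workcell import telemetry, camera, calibration, workorder gives the robot as it stands.
- The arm moves only by the tool play_rows, never from a script. Its argument "increments" is a list of rows, each a list of 3 entries, a list of its own where there are three numbers: the shift along the tool's x, y, z in mm, then the turn, a rotation vector about the tool's x, y, z in degrees, then the closure, from 0 (fully open) to 1 (shut). In form: [[[x, y, z], [ax, ay, az], jaw], ...]. A call has 1 to 20 rows; each row is the pose to reach, as a shift and turn from the pose commanded when the call began, along the tool's axes at that moment; what a row does not reach only later rows make up. A row lasts 1/10 s, in which the tool goes at most 50 mm and 8.59 degrees, less where a joint would pass 70% of its speed; a pose out of reach is approached as far as the arm can. A call with a gripper value outside its range is refused whole. The fingers move at their own pace and stop on an object; "grip_force" is the grip in N (left out, the last holds). Time passes only in rows, so rows that repeat a pose let the fingers close. It gives the time, the measured TCP pose, the force, the opening and the grip force at its end, in the units of the state.
- telemetry.get_obs(): the state, without advancing time (a new reading comes with each control period).
- camera(name): name is "side" or "top"; returns (picture, depth): 480x640x3 uint8, red, green, blue; 480x640 float32, m along the optical axis (not along the pixel's ray), 0 where there is no reading.
- calibration(name): a dict with "vertical_fov" (degrees; the focal length in pixels is half the picture's height over the tangent of half this angle, whatever the lens; pixels are square), "cx", "cy" (the principal point, pixels), "rvec" (rotation vector, rad) and "tvec" (3), from world to camera coordinates, as OpenCV has them. Camera axes: x right, y down, z forward; pixel columns grow to the right and rows downward; lengths in m; the calibration is good to about 2 mm. A picture is of the moment at which its call begins. calibration takes no time and is no camera call.
- workorder.job_done(): hands the job in; it is judged then, once.
The state is a dict: "time": time; "q": joint angles; "qd": joint speeds; "joint_efforts": joint torques, N m; "ee_pos": TCP position; "tcp_rot": TCP orientation; "wrist_force": force on the tool from outside, world axes, zero at the start; "torque": the same for the moment, N m; "opening": finger opening in m; "grasp_force": force on a finger pad.
Only numpy, scipy, OpenCV 4.12 (cv2) and the standard library are available. Lean on these libraries where they do the work, as an engineer would, in place of code of your own. Each camera call takes 0.05 s, during which the arm holds its last target. There are 200 camera calls.

## Working session

There is one attempt and no reset: what is moved stays moved. The work goes in short steps, Python scripts to look and compute and a tool call to move; the robot and the scene stay as the last step left them, time stands still between calls to the robot, and variables do not carry over. Pictures are saved under pics/ and viewed, at most 10 in all, crops included, and the job is handed in when it is done.

Besides the shell and the picture viewer there is one more tool, called after "Request:" as a command line: name --argument value ..., lists and objects as JSON in quotes. play_rows: Moves the arm, as the interface text tells. Its arguments: {"type":"object","properties":{"increments":{"type":"array"},"grip_force":{"type":"number"}},"required":["increments"]}

```bash
mkdir -p pics; cat > h.py <<'E'
import numpy as np, cv2
from workcell import telemetry, camera, calibration, workorder
def cal(n):
    c=calibration(n); f=240/np.tan(np.radians(c["vertical_fov"])/2)
    R=cv2.Rodrigues(np.array(c["rvec"],float))[0]; t=np.array(c["tvec"],float).ravel()
    return f,c["cx"],c["cy"],R,t
def cloud(n,d):
    f,cx,cy,R,t=cal(n); v,u=np.mgrid[:480,:640]
    P=np.stack([(u-cx)/f*d,(v-cy)/f*d,d],-1)
    return (P-t)@R
def ray(n,u,v,z):
    f,cx,cy,R,t=cal(n); r=R.T@np.array([(u-cx)/f,(v-cy)/f,1]); o=-R.T@t
    return o+r*(z-o[2])/r[2]
E
python3 - <<'E'
from h import *
for n in("side","top"):
    p,d=camera(n); np.savez(""+n+".npz",p=p,d=d); cv2.imwrite(f"pics/{n}0.png",p[...,::-1]); c=calibration(n);print(n,c,-cal(n)[3].T@cal(n)[4])
o=telemetry.get_obs();print(o)
E
```

```text
side {'vertical_fov': 45.90624003185945, 'cx': 317.4031863266694, 'cy': 243.59898123456406, 'rvec': array([ 0.18064347, -2.55223604,  1.6500804 ]), 'tvec': array([0.49820398, 0.1787229 , 1.49482927])} [0.28338972 1.34941223 0.78322444]
top {'vertical_fov': 50.632494795057866, 'cx': 320.6573592069376, 'cy': 237.8341645675439, 'rvec': array([ 2.14451157, -2.18821115,  0.13801635]), 'tvec': array([-0.18494311,  0.56971712,  1.61651203])} [ 0.37432486 -0.17660789  1.67349432]
{'time': 0.1, 'q': array([6.45140692e+01, 5.00731437e+00, 1.00404240e+01, 9.50999594e+01,
       1.55648578e-03, 8.99989297e+01]), 'qd': array([-0.08419579, -0.07432453,  0.1310575 , -0.0069621 , -0.04461994,
       -0.0188604 ]), 'joint_efforts': array([ 7.01465706e-04, -5.21560979e+01,  4.65651906e+01,  1.60114205e-02,
        5.96953987e-05,  2.78128147e-05]), 'ee_pos': array([0.23655636, 0.49628342, 0.21277287]), 'tcp_rot': array([-1.79933150e+02, -1.55773347e-03,  1.54515138e+02]), 'wrist_force': array([ 0.75998058, -0.23571831,  0.16390365]), 'torque': array([-0.02391749, -0.02415709,  0.01499839]), 'grasp_force': 0.0, 'opening': 0.08575154074473723}
```

View pics/top0.png

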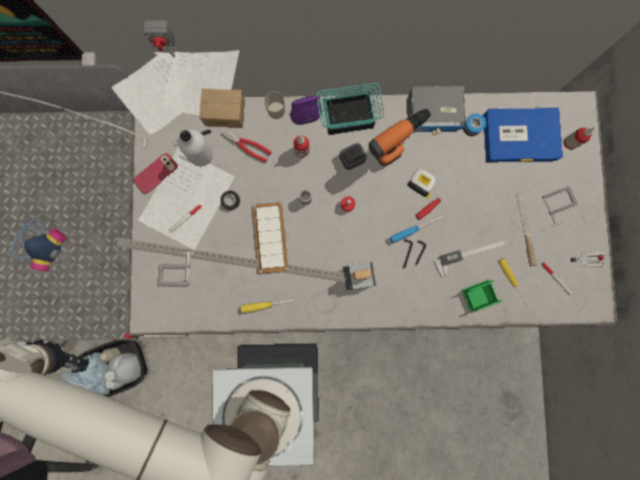

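View pics/side0.png

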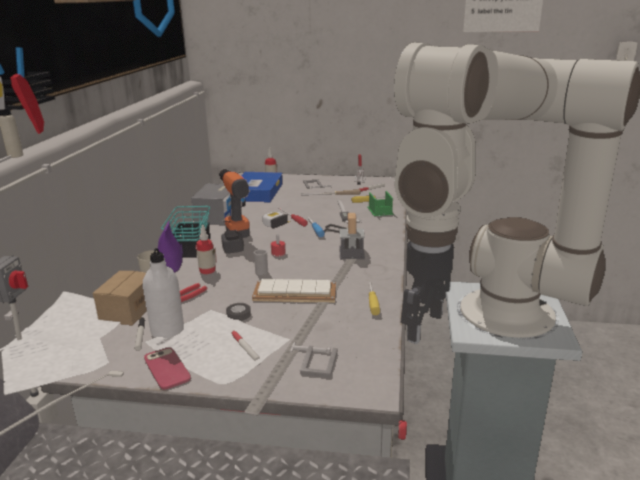

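The top view shows the board at about (270,237) and the roller in its grey rest at (359,275). The green look-alike is at (480,295) and the clamp at (174,270). In the side view the board is at (294,290) and the roller at (352,240).

```bash
python3 - <<'E'
from h import *
def rect(P,m,lab):
    q=P[m]; 
    if len(q)<5: print(lab,"few",len(q));return
    (c,s,a)=cv2.minAreaRect((q[:,:2]*1000).astype(np.float32)); print(lab,len(q),"c",np.round(c,1),"s",np.round(s,1),"a",round(a,1),"z",np.round(np.percentile(q[:,2],[5,50,95])*1000,1),"mean",np.round(q.mean(0)*1000,1))
for n,bx,rx in(("top",(250,195,295,280),(335,255,385,300)),("side",(245,270,345,310),(330,205,375,268))):
    z=np.load(n+".npz");p,d=z["p"],z["d"]; P=cloud(n,d); hsv=cv2.cvtColor(p,cv2.COLOR_RGB2HSV)
    def box(b):
        m=np.zeros(d.shape,bool); m[b[1]:b[3],b[0]:b[2]]=1; return m&(d>0)
    H,S,V=[hsv[...,i].astype(int) for i in range(3)]
    b=box(bx); print(n,"desk z",np.median(P[box(bx)&(P[...,2]<.008)][:,2]) if (box(bx)&(P[...,2]<.008)).any() else None)
    rect(P,b&(S<60)&(V>185),"white"); rect(P,b&(S>75)&(H<22)&(V>70),"frame");rect(P,b&(P[...,2]>.008)&(P[...,2]<.04),"boardz")
    r=box(rx); rect(P,r&(S>80)&(H<25)&(P[...,2]>.085),"grip"); rect(P,r&(P[...,2]>.12),"griptop");rect(P,r&(P[...,2]>.05)&(P[...,2]<.09),"plate");rect(P,r&(P[...,2]>.02),"all")
    x0,y0,x1,y1=rx
    cv2.imwrite(f"pics/c_{n}.png",np.hstack([cv2.resize(p[b_[1]-5:b_[3]+5,b_[0]-5:b_[2]+5,::-1],(400,400*(b_[3]-b_[1]+10)//(b_[2]-b_[0]+10)) if 0 else (400,500),interpolation=cv2.INTER_CUBIC) for b_ in (bx,rx)]))
E
```

```text
top desk z 0.0007540839738113164
white 1263 c [576.  -29.9] s [197.8  70.7] a 4.8 z [20.4 26.8 33.3] mean [574.6 -30.1  26.8]
frame 567 c [574.4 -28.4] s [229.1  98.4] a 4.9 z [ 6.5 14.9 21.2] mean [568.5 -31.6  14.5]
boardz 2037 c [575.9 -36.3] s [145.1 279.1] a 89.2 z [10.3 23.9 32.2] mean [574.1 -30.7  22.5]
grip 128 c [ 440.9 -319.5] s [22.9 49.5] a 6.6 z [120.  132.4 138.7] mean [ 440.7 -318.5  131.2]
griptop 138 c [ 442.7 -319.4] s [25.7 49.1] a 7.4 z [124.1 132.5 138.6] mean [ 442.6 -319.4  132.2]
plate 394 c [ 442.8 -319.4] s [78.1 84.5] a 7.4 z [66.  73.2 80.4] mean [ 441.8 -317.5   73.3]
all 618 c [ 443.  -319.2] s [77.6 86.7] a 8.3 z [ 32.9  74.1 134.7] mean [ 442.2 -317.3   82. ]
side desk z -0.000895002536320406
white 795 c [574.4 -30.1] s [197.3  79.2] a 5.1 z [22.  24.9 27.8] mean [572.7 -30.3  24.9]
frame 607 c [573.5 -26.5] s [228.9  98.8] a 6.1 z [ 2.1 11.1 15.1] mean [569.    5.1  10. ]
boardz 1611 c [580.3 -28.8] s [241.9 250. ] a 7.3 z [ 9.9 22.6 27.2] mean [575.3 -16.6  19.9]
grip 118 c [ 441.3 -313.7] s [22.  50.8] a 6.2 z [ 89.  116.6 131.9] mean [ 440.1 -302.4  114.5]
griptop 67 c [ 439.8 -315.6] s [25.2 54.5] a 6.0 z [121.7 129.1 132.6] mean [ 440.2 -310.5  128.2]
plate 273 c [ 439.4 -313.6] s [76.1 86. ] a 6.6 z [52.5 70.5 83.6] mean [ 438.6 -303.    69.5]
all 680 c [ 436.1 -489.9] s [447.7  85.3] a 88.6 z [ 23.2  67.5 129.1] mean [ 437.2 -307.1   65.5]
```

View pics/c_top.png

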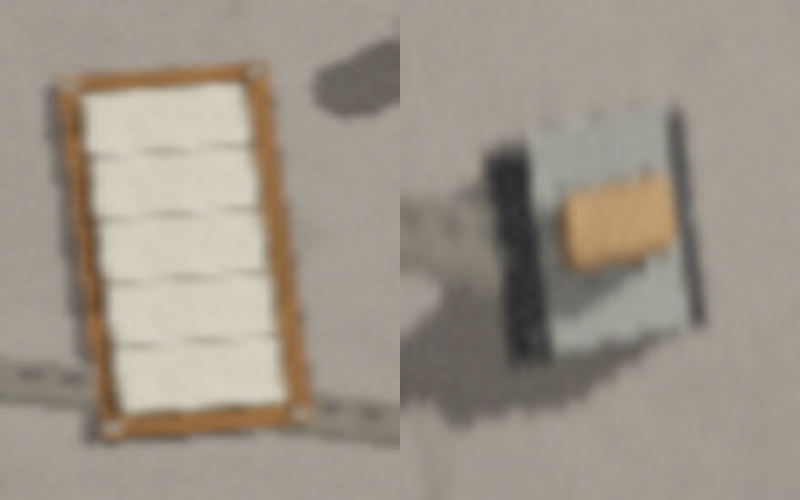

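```bash
cat >> h.py <<'E'
from scipy.spatial.transform import Rotation as Ro
def inc(pos,yaw,rp=(180,0)):
    "shift (mm) and turn (deg) in tool axes from the present pose to pos, yaw"
    o=telemetry.get_obs(); R=Ro.from_euler("xyz",o["tcp_rot"],degrees=True)
    T=Ro.from_euler("xyz",[rp[0],rp[1],yaw],degrees=True)
    print("t",round(o["time"],2),"pos",np.round(o["ee_pos"]*1000,1),"rot",np.round(o["tcp_rot"],2),"F",np.round(o["wrist_force"],2),"M",np.round(o["torque"],2),"open",round(o["opening"]*1000,1),"gf",round(o["grasp_force"],1))
    print("inc",np.round(R.inv().apply(np.array(pos)-o["ee_pos"])*1000,1),np.round((R.inv()*T).as_rotvec(degrees=True),2))
E
python3 - <<'E'
from h import *
inc([.442,-.318,.213],97)
z=np.load("top.npz");p,d=z["p"],z["d"];P=cloud("top",d);s=p.sum(2)
for c in ((344,280),(379,270),(345,270),(378,280)): print(c,p[c[1],c[0]],np.round(P[c[1],c[0]]*1000))
# edge-based yaw of grey plate
E
```

```text
t 0.1 pos [236.6 496.3 212.8] rot [-179.93   -0.    154.52] F [ 0.76 -0.24  0.16] M [-0.02 -0.02  0.01] open 85.8 gf 0.0
inc [-5.358e+02 -6.467e+02  5.000e-01] [-6.000e-02  3.000e-02  5.752e+01]
(344, 280) [119 114 106] [ 429. -271.    3.]
(379, 270) [164 157 148] [ 459. -387.    4.]
(345, 270) [45 43 45] [ 460. -274.   20.]
(378, 280) [163 156 147] [ 426. -383.   -3.]
```

Request:
play_rows --increments '[[[-536,-647,0],[0,0,57.5],0],[[-536,-647,0],[0,0,57.5],0],[[-536,-647,0],[0,0,57.5],0],[[-536,-647,0],[0,0,57.5],0],[[-536,-647,0],[0,0,57.5],0],[[-536,-647,0],[0,0,57.5],0],[[-536,-647,0],[0,0,57.5],0],[[-536,-647,0],[0,0,57.5],0],[[-536,-647,0],[0,0,57.5],0],[[-536,-647,0],[0,0,57.5],0],[[-536,-647,0],[0,0,57.5],0],[[-536,-647,0],[0,0,57.5],0],[[-536,-647,0],[0,0,57.5],0],[[-536,-647,0],[0,0,57.5],0],[[-536,-647,0],[0,0,57.5],0],[[-536,-647,0],[0,0,57.5],0],[[-536,-647,0],[0,0,57.5],0],[[-536,-647,0],[0,0,57.5],0],[[-536,-647,0],[0,0,57.5],0],[[-536,-647,0],[0,0,57.5],0]]'

```text
time: 2.1
ee_pos: [0.4419, -0.3175, 0.2134]
tcp_rot: [-180.0, -0.0, 97.0]
wrist_force: [-0.2, 1.0, 0.3]
opening: 0.0857
grasp_force: 0.0
```

```bash
python3 - <<'E'
from h import *
inc([.442,-.318,.104],97)
p,d=camera("side"); cv2.imwrite("pics/s1.png",cv2.resize(p[120:300,260:500,::-1],(800,600)))
E
```

```text
t 2.1 pos [ 441.9 -317.5  213.4] rot [-1.7999e+02 -3.0000e-02  9.7040e+01] F [-0.17  0.95  0.27] M [ 0.05 -0.04  0.01] open 85.7 gf 0.0
inc [ -0.6   0.  109.4] [-0.01 -0.03  0.04]
```

View pics/s1.png

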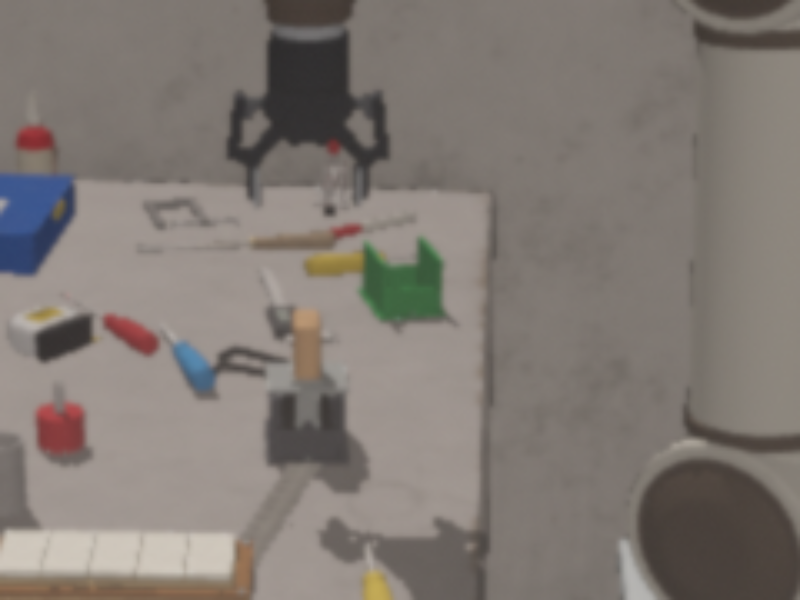

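The picture shows the fingers centred above the wooden grip at (307,345). I go down and grasp.

Request:
play_rows --grip_force 70 --increments '[[[0,0,40],[0,0,0],0],[[0,0,80],[0,0,0],0],[[0,0,109],[0,0,0],0],[[0,0,109],[0,0,0],0],[[0,0,109],[0,0,0],1],[[0,0,109],[0,0,0],1],[[0,0,109],[0,0,0],1],[[0,0,109],[0,0,0],1],[[0,0,109],[0,0,0],1],[[0,0,109],[0,0,0],1],[[0,0,109],[0,0,0],1],[[0,0,109],[0,0,0],1]]'

```text
time: 3.35
ee_pos: [0.4423, -0.3186, 0.1058]
tcp_rot: [179.9, 0.1, 97.0]
wrist_force: [-2.7, 0.8, 5.5]
opening: 0.0236
grasp_force: 68.8
```

```bash
python3 - <<'E'
from h import *
inc([.442,-.318,.220],97)
E
```

```text
t 3.35 pos [ 442.3 -318.6  105.8] rot [1.7994e+02 7.0000e-02 9.7010e+01] F [-2.67  0.81  5.51] M [0.24 0.41 0.04] open 23.6 gf 68.8
inc [ 5.000e-01 -1.000e-01 -1.142e+02] [0.06 0.07 0.01]
```

Request:
play_rows --increments '[[[0,0,-15],[0,0,0],1],[[0,0,-30],[0,0,0],1],[[0,0,-60],[0,0,0],1],[[0,0,-95],[0,0,0],1],[[0,0,-125],[0,0,0],1],[[0,0,-125],[0,0,0],1],[[0,0,-125],[0,0,0],1]]'

```text
time: 4.05
ee_pos: [0.4425, -0.3184, 0.2301]
tcp_rot: [179.9, 0.1, 97.0]
wrist_force: [0.1, 0.1, -4.3]
opening: 0.0239
grasp_force: 69.8
```

```bash
python3 - <<'E'
from h import *
y=np.radians(5);b=np.array([.575,-.030]);e=b-.08*np.array([np.cos(y),np.sin(y)])
inc([*e,.230],95)
p,d=camera("top"); np.savez("top2.npz",p=p,d=d);P=cloud("top",d);hsv=cv2.cvtColor(p,cv2.COLOR_RGB2HSV)
m=(P[...,2]>.058)&(P[...,2]<.08)&(abs(P[...,0]-.442)<.06)&(abs(P[...,1]+.318)<.07)
q=P[m];print(len(q));
if len(q)>10: print(cv2.minAreaRect((q[:,:2]*1000).astype(np.float32)))
E
```

```text
t 4.05 pos [ 442.5 -318.4  230.1] rot [1.7994e+02 5.0000e-02 9.7010e+01] F [ 0.12  0.14 -4.32] M [0.05 0.01 0.  ] open 23.9 gf 69.8
inc [ 2.729e+02  8.680e+01 -1.000e-01] [0.06 0.05 2.01]
11
((471.4468078613281, -281.92523193359375), (5.019934177398682, 16.607940673828125), 15.860304832458496)
```

Request:
play_rows --increments '[[[273,87,0],[0,0,2],1],[[273,87,0],[0,0,2],1],[[273,87,0],[0,0,2],1],[[273,87,0],[0,0,2],1],[[273,87,0],[0,0,2],1],[[273,87,0],[0,0,2],1],[[273,87,0],[0,0,2],1],[[273,87,50],[0,0,2],1],[[273,87,85],[0,0,2],1],[[273,87,85],[0,0,2],1],[[273,87,85],[0,0,2],1]]'

```text
time: 5.2
ee_pos: [0.4944, -0.0369, 0.1444]
tcp_rot: [-179.9, -0.0, 95.0]
wrist_force: [0.2, -0.4, -3.0]
opening: 0.0238
grasp_force: 70.2
```

```bash
python3 - <<'E'
from h import *
y=np.radians(5);b=np.array([.575,-.030]);e=b-.08*np.array([np.cos(y),np.sin(y)])
inc([*e,.145],95)
p,d=camera("side"); a=p[220:310,230:350,::-1]; p2,d2=camera("top"); c=p2[190:290,235:355,::-1]
cv2.imwrite("pics/s2.png",np.hstack([cv2.resize(a,(400,300),interpolation=2),cv2.resize(c,(400,300),interpolation=2)]))
P=cloud("side",d)
E
```

```text
t 5.2 pos [494.4 -36.9 144.4] rot [-1.799e+02 -1.000e-02  9.499e+01] F [ 0.15 -0.44 -3.01] M [ 0.02 -0.02 -0.01] open 23.8 gf 70.2
inc [-0.1  0.9 -0.6] [-0.1  -0.01 -0.01]
```

View pics/s2.png

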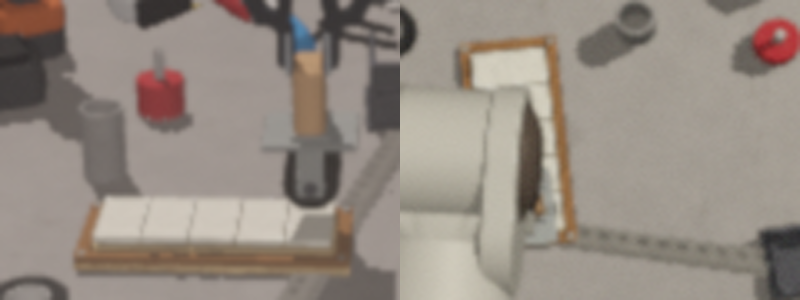

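The wheel is over the middle of the near-end slat, with about 20 mm still to go.

Request:
play_rows --increments '[[[0,1,5],[0,0,0],1],[[0,1,10],[0,0,0],1],[[0,1,14],[0,0,0],1],[[0,1,14],[0,0,0],1],[[0,1,14],[0,0,0],1],[[0,1,14],[0,0,0],1]]'

```text
time: 5.9
ee_pos: [0.4962, -0.0365, 0.1306]
tcp_rot: [180.0, 0.0, 95.0]
wrist_force: [0.3, 0.0, -3.8]
opening: 0.024
grasp_force: 70.1
```

```bash
python3 - <<'E'
from h import *
inc([.5,-.03,.145],95)
E
```

```text
t 5.9 pos [496.2 -36.5 130.6] rot [179.99   0.    95.02] F [ 0.29  0.03 -3.78] M [-0.    0.01  0.05] open 24.0 gf 70.1
inc [  6.2   4.4 -14.4] [0.01 0.   0.02]
```

Request:
play_rows --increments '[[[0,0,1],[0,0,0],1],[[0,0,2],[0,0,0],1],[[0,0,3],[0,0,0],1],[[0,0,3],[0,0,0],1]]'

```text
time: 6.3
ee_pos: [0.496, -0.0365, 0.1272]
tcp_rot: [-180.0, -0.0, 95.0]
wrist_force: [-1.0, -0.8, -4.0]
opening: 0.0238
grasp_force: 70.1
```

Request:
play_rows --increments '[[[0,0,1],[0,0,0],1],[[0,0,2],[0,0,0],1],[[0,0,2],[0,0,0],1]]'

```text
time: 6.6
ee_pos: [0.496, -0.0365, 0.1252]
tcp_rot: [-180.0, -0.0, 95.0]
wrist_force: [-0.1, 0.3, -4.0]
opening: 0.0237
grasp_force: 70.1
```

Request:
play_rows --increments '[[[0,0,0.5],[0,0,0],1],[[0,0,1],[0,0,0],1],[[0,0,1.5],[0,0,0],1],[[0,0,1.5],[0,0,0],1]]'

```text
time: 7.0
ee_pos: [0.4961, -0.0365, 0.1238]
tcp_rot: [-180.0, -0.0, 95.0]
wrist_force: [-1.3, 0.2, -3.6]
opening: 0.0235
grasp_force: 70.1
```

Request:
play_rows --increments '[[[0,0,0.5],[0,0,0],1],[[0,0,1],[0,0,0],1],[[0,0,1.5],[0,0,0],1],[[0,0,1.5],[0,0,0],1]]'

```text
time: 7.4
ee_pos: [0.4965, -0.0365, 0.123]
tcp_rot: [179.9, 0.0, 95.0]
wrist_force: [0.2, 1.4, 3.6]
opening: 0.0236
grasp_force: 71.0
```

Request:
play_rows --increments '[[[0,0,0.5],[0,0,0],1],[[0,0,1],[0,0,0],1],[[0,0,1],[0,0,0],1]]'

```text
time: 7.7
ee_pos: [0.4964, -0.0365, 0.1218]
tcp_rot: [179.9, 0.0, 95.0]
wrist_force: [0.5, 0.1, 5.9]
opening: 0.0236
grasp_force: 71.3
```

Request:
play_rows --increments '[[[0,0,0.4],[0,0,0],1],[[0,0,0.7],[0,0,0],1],[[0,0,0.7],[0,0,0],1],[[0,0,0.7],[0,0,0],1]]'

```text
time: 8.1
ee_pos: [0.4967, -0.0365, 0.1218]
tcp_rot: [179.9, 0.0, 95.0]
wrist_force: [-1.3, -0.2, 10.1]
opening: 0.0237
grasp_force: 71.8
```

Request:
play_rows --increments '[[[0,3,-0.3],[0,0,0],1],[[0,6,-0.3],[0,0,0],1],[[0,9,-0.3],[0,0,0],1],[[0,12,-0.3],[0,0,0],1],[[0,15,-0.3],[0,0,0],1],[[0,18,-0.3],[0,0,0],1]]'

```text
time: 8.7
ee_pos: [0.514, -0.0349, 0.1218]
tcp_rot: [180.0, 0.0, 95.0]
wrist_force: [-1.4, 1.1, 9.0]
opening: 0.0239
grasp_force: 71.7
```

Request:
play_rows --increments '[[[0,3,0],[0,0,0],1],[[0,6,0],[0,0,0],1],[[0,9,0],[0,0,0],1],[[0,12,0],[0,0,0],1],[[0,15,0],[0,0,0],1],[[0,18,0],[0,0,0],1],[[0,20,0],[0,0,0],1]]'

```text
time: 9.4
ee_pos: [0.5342, -0.0331, 0.1211]
tcp_rot: [180.0, -0.0, 95.0]
wrist_force: [-0.7, 0.6, 5.6]
opening: 0.0239
grasp_force: 71.2
```

Request:
play_rows --increments '[[[0,1,0.3],[0,0,0],1],[[0,2,0.5],[0,0,0],1],[[0,2,0.5],[0,0,0],1]]'

```text
time: 9.7
ee_pos: [0.5365, -0.033, 0.1211]
tcp_rot: [179.9, 0.0, 95.0]
wrist_force: [0.2, 0.8, 8.2]
opening: 0.0237
grasp_force: 71.5
```

Request:
play_rows --increments '[[[0,3,0],[0,0,0],1],[[0,6,0],[0,0,0],1],[[0,9,0],[0,0,0],1],[[0,12,0],[0,0,0],1],[[0,15,0],[0,0,0],1],[[0,18,0],[0,0,0],1]]'

```text
time: 10.3
ee_pos: [0.5537, -0.0314, 0.1211]
tcp_rot: [-180.0, 0.0, 95.0]
wrist_force: [-1.7, 0.2, 8.9]
opening: 0.0238
grasp_force: 71.6
```

Request:
play_rows --increments '[[[0,3,0.1],[0,0,0],1],[[0,6,0.2],[0,0,0],1],[[0,9,0.3],[0,0,0],1],[[0,12,0.3],[0,0,0],1],[[0,15,0.3],[0,0,0],1],[[0,18,0.3],[0,0,0],1],[[0,20,0.3],[0,0,0],1]]'

```text
time: 11.0
ee_pos: [0.5741, -0.0296, 0.1203]
tcp_rot: [180.0, -0.0, 95.0]
wrist_force: [-1.3, 0.6, 5.6]
opening: 0.0235
grasp_force: 71.3
```

Request:
play_rows --increments '[[[0,0,0.3],[0,0,0],1],[[0,0,0.5],[0,0,0],1],[[0,0,0.5],[0,0,0],1]]'

```text
time: 11.3
ee_pos: [0.5743, -0.0296, 0.1202]
tcp_rot: [179.9, -0.0, 95.0]
wrist_force: [-0.2, 1.5, 7.6]
opening: 0.0239
grasp_force: 71.5
```

Request:
play_rows --increments '[[[0,3,0],[0,0,0],1],[[0,6,0],[0,0,0],1],[[0,8,0],[0,0,0],1],[[0,10,-0.1],[0,0,0],1],[[0,12,-0.2],[0,0,0],1],[[0,14,-0.3],[0,0,0],1]]'

```text
time: 11.9
ee_pos: [0.5873, -0.0284, 0.1203]
tcp_rot: [-179.9, -0.0, 95.0]
wrist_force: [-4.7, 1.1, 8.3]
opening: 0.0232
grasp_force: 71.6
```

Request:
play_rows --increments '[[[0,2,0],[0,0,0],1],[[0,4,-0.1],[0,0,0],1],[[0,6,-0.2],[0,0,0],1],[[0,8,-0.3],[0,0,0],1],[[0,10,-0.3],[0,0,0],1]]'

```text
time: 12.4
ee_pos: [0.598, -0.0276, 0.121]
tcp_rot: [180.0, 0.0, 95.0]
wrist_force: [-1.5, 1.1, 8.4]
opening: 0.0235
grasp_force: 71.6
```

Request:
play_rows --increments '[[[0,3,0],[0,0,0],1],[[0,6,0],[0,0,0],1],[[0,9,0],[0,0,0],1],[[0,12,0],[0,0,0],1],[[0,15,0],[0,0,0],1],[[0,18,0],[0,0,0],1],[[0,18,0],[0,0,0],1]]'

```text
time: 13.1
ee_pos: [0.6165, -0.0259, 0.1211]
tcp_rot: [179.9, 0.0, 95.0]
wrist_force: [0.6, 1.6, 8.5]
opening: 0.0237
grasp_force: 71.6
```

Slat 4 is home, and I go on to slat 5, which sits about 0.8 mm higher.

Request:
play_rows --increments '[[[0,3,0],[0,0,0],1],[[0,6,0],[0,0,0],1],[[0,8,0],[0,0,0],1],[[0,10,-0.1],[0,0,0],1],[[0,12,-0.2],[0,0,0],1],[[0,14,-0.3],[0,0,0],1]]'

```text
time: 13.7
ee_pos: [0.6293, -0.0248, 0.1211]
tcp_rot: [-180.0, -0.0, 95.0]
wrist_force: [-4.7, 0.1, 8.9]
opening: 0.0234
grasp_force: 71.6
```

Request:
play_rows --increments '[[[0,2,0],[0,0,0],1],[[0,4,-0.1],[0,0,0],1],[[0,6,-0.2],[0,0,0],1],[[0,8,-0.3],[0,0,0],1],[[0,10,-0.3],[0,0,0],1]]'

```text
time: 14.2
ee_pos: [0.6401, -0.0238, 0.1218]
tcp_rot: [179.9, 0.0, 95.0]
wrist_force: [-1.5, 1.0, 8.8]
opening: 0.0234
grasp_force: 71.7
```

Request:
play_rows --increments '[[[0,3,0],[0,0,0],1],[[0,6,0],[0,0,0],1],[[0,9,0],[0,0,0],1],[[0,12,0],[0,0,0],1],[[0,14,0],[0,0,0],1],[[0,14,0],[0,0,0],1]]'

```text
time: 14.8
ee_pos: [0.6543, -0.0226, 0.1218]
tcp_rot: [179.9, 0.0, 95.0]
wrist_force: [0.2, 2.2, 10.3]
opening: 0.0238
grasp_force: 71.7
```

Request:
play_rows --increments '[[[0,-4,-0.3],[0,0,0],1],[[0,-8,-0.3],[0,0,0],1],[[0,-12,-0.3],[0,0,0],1],[[0,-16,-0.3],[0,0,0],1],[[0,-20,-0.2],[0,0,0],1],[[0,-24,0],[0,0,0],1],[[0,-28,0.3],[0,0,0],1],[[0,-32,0.5],[0,0,0],1],[[0,-36,0.5],[0,0,0],1],[[0,-40,0.5],[0,0,0],1]]'

```text
time: 15.8
ee_pos: [0.6141, -0.0262, 0.1211]
tcp_rot: [179.9, 0.0, 95.0]
wrist_force: [0.4, 0.2, 9.0]
opening: 0.0238
grasp_force: 71.5
```

Request:
play_rows --increments '[[[0,-4,0],[0,0,0],1],[[0,-8,0],[0,0,0],1],[[0,-12,0],[0,0,0],1],[[0,-16,0],[0,0,0],1],[[0,-20,0.1],[0,0,0],1],[[0,-24,0.3],[0,0,0],1],[[0,-28,0.6],[0,0,0],1],[[0,-32,0.8],[0,0,0],1],[[0,-36,0.8],[0,0,0],1],[[0,-40,0.8],[0,0,0],1]]'

```text
time: 16.8
ee_pos: [0.5742, -0.0298, 0.1203]
tcp_rot: [179.9, 0.0, 95.0]
wrist_force: [-0.2, 0.3, 8.7]
opening: 0.0235
grasp_force: 71.6
```

Heights repeat under 13 N, so slats 3 to 5 are home. I now go over slats 2 and 1.

Request:
play_rows --increments '[[[0,-4,0],[0,0,0],1],[[0,-8,0],[0,0,0],1],[[0,-12,-0.2],[0,0,0],1],[[0,-16,-0.5],[0,0,0],1],[[0,-20,-0.7],[0,0,0],1],[[0,-24,-0.8],[0,0,0],1],[[0,-28,-0.8],[0,0,0],1],[[0,-32,-0.8],[0,0,0],1],[[0,-36,-0.8],[0,0,0],1],[[0,-39,-0.8],[0,0,0],1]]'

```text
time: 17.8
ee_pos: [0.5353, -0.0332, 0.121]
tcp_rot: [179.9, 0.0, 95.0]
wrist_force: [-0.0, -0.6, 8.2]
opening: 0.0237
grasp_force: 71.5
```

Request:
play_rows --increments '[[[0,-4,0],[0,0,0],1],[[0,-8,0],[0,0,0],1],[[0,-12,-0.2],[0,0,0],1],[[0,-16,-0.5],[0,0,0],1],[[0,-20,-0.7],[0,0,0],1],[[0,-24,-0.8],[0,0,0],1],[[0,-28,-0.8],[0,0,0],1],[[0,-32,-0.8],[0,0,0],1],[[0,-36,-0.8],[0,0,0],1],[[0,-38,-0.8],[0,0,0],1],[[0,-38,-0.8],[0,0,0],1]]'

```text
time: 18.9
ee_pos: [0.4973, -0.0367, 0.1218]
tcp_rot: [179.9, 0.0, 95.0]
wrist_force: [-0.5, 0.4, 8.7]
opening: 0.0234
grasp_force: 71.6
```

Request:
play_rows --increments '[[[0,0,-10],[0,0,0],1],[[0,0,-40],[0,0,0],1],[[0,0,-80],[0,0,0],1],[[0,0,-108],[0,0,0],1],[[0,0,-108],[0,0,0],1],[[0,0,-108],[0,0,0],1]]'

```text
time: 19.5
ee_pos: [0.4971, -0.0365, 0.2285]
tcp_rot: [-179.9, -0.0, 95.0]
wrist_force: [0.2, 0.4, -5.2]
opening: 0.0236
grasp_force: 70.2
```

```bash
python3 - <<'E'
from h import *
inc([.4424,-.3185,.230],97)
E
```

```text
t 19.5 pos [497.1 -36.5 228.5] rot [-179.95   -0.     95.02] F [ 0.23  0.39 -5.23] M [ 0.02  0.05 -0.  ] open 23.6 gf 70.2
inc [-276.2  -79.2   -1.5] [-0.05 -0.   -1.98]
```

Request:
play_rows --increments '[[[-276,-79,-1.5],[0,0,-2],1],[[-276,-79,-1.5],[0,0,-2],1],[[-276,-79,-1.5],[0,0,-2],1],[[-276,-79,-1.5],[0,0,-2],1],[[-276,-79,-1.5],[0,0,-2],1],[[-276,-79,-1.5],[0,0,-2],1],[[-276,-79,-1.5],[0,0,-2],1],[[-276,-79,-1.5],[0,0,-2],1],[[-276,-79,-1.5],[0,0,-2],1],[[-276,-79,-1.5],[0,0,-2],1]]'

```text
time: 20.5
ee_pos: [0.4427, -0.3172, 0.2303]
tcp_rot: [-180.0, -0.0, 97.1]
wrist_force: [0.1, -0.6, -3.7]
opening: 0.0235
grasp_force: 70.2
```

```bash
python3 - <<'E'
from h import *
inc([.4424,-.3185,.150],97)
p,d=camera("side"); a=p[190:280,290:410,::-1]; p2,d2=camera("top"); c=p2[220:320,300:420,::-1]
cv2.imwrite("pics/s3.png",np.hstack([cv2.resize(a,(400,300),interpolation=2),cv2.resize(c,(400,333),interpolation=2)[:300]]))
E
```

```text
t 20.5 pos [ 442.7 -317.2  230.3] rot [-1.7997e+02 -3.0000e-02  9.7100e+01] F [ 0.11 -0.56 -3.71] M [-0.04 -0.02  0.02] open 23.5 gf 70.2
inc [-1.3 -0.5 80.3] [-0.03 -0.03  0.1 ]
```

View pics/s3.png

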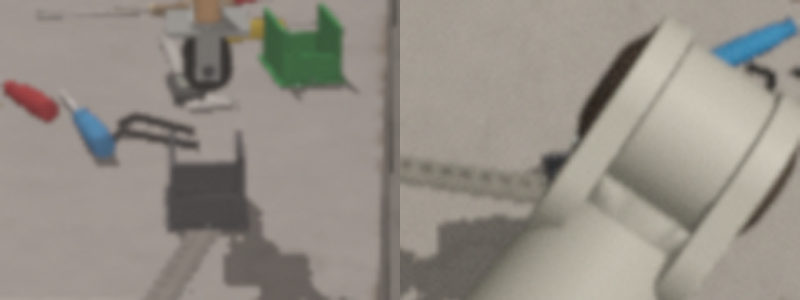

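The empty rest is at (205,185) in the left half, and the wheel hangs centred above it. I lower it.

Request:
play_rows --increments '[[[-1.3,-0.5,30],[0,0,0],1],[[-1.3,-0.5,50],[0,0,0],1],[[-1.3,-0.5,65],[0,0,0],1],[[-1.3,-0.5,75],[0,0,0],1],[[-1.3,-0.5,80],[0,0,0],1],[[-1.3,-0.5,80],[0,0,0],1]]'

```text
time: 21.2
ee_pos: [0.4422, -0.3193, 0.1505]
tcp_rot: [-180.0, -0.0, 97.0]
wrist_force: [-0.5, 0.7, -4.1]
opening: 0.0236
grasp_force: 70.2
```

Request:
play_rows --increments '[[[0,0,10],[0,0,0],1],[[0,0,20],[0,0,0],1],[[0,0,30],[0,0,0],1],[[0,0,37],[0,0,0],1],[[0,0,41],[0,0,0],1],[[0,0,41],[0,0,0],1]]'

```text
time: 21.8
ee_pos: [0.4419, -0.3194, 0.109]
tcp_rot: [-180.0, -0.0, 97.0]
wrist_force: [0.7, 0.5, -3.6]
opening: 0.0239
grasp_force: 70.2
```

Request:
play_rows --increments '[[[0,0,1],[0,0,0],1],[[0,0,2],[0,0,0],1],[[0,0,3],[0,0,0],1],[[0,0,3],[0,0,0],1]]'

```text
time: 22.2
ee_pos: [0.4422, -0.3197, 0.1067]
tcp_rot: [180.0, 0.0, 97.0]
wrist_force: [0.2, 0.1, -3.8]
opening: 0.0237
grasp_force: 70.2
```

Request:
play_rows --increments '[[[0,0,0.7],[0,0,0],1],[[0,0,1.4],[0,0,0],1],[[0,0,1.4],[0,0,0],1]]'

```text
time: 22.5
ee_pos: [0.4422, -0.3197, 0.106]
tcp_rot: [180.0, 0.0, 97.0]
wrist_force: [-3.0, 2.1, 3.9]
opening: 0.0237
grasp_force: 71.1
```

Request:
play_rows --increments '[[[0,0,-0.6],[0,0,0],1],[[0,0,-0.6],[0,0,0],0],[[0,0,-0.6],[0,0,0],0],[[0,0,-0.6],[0,0,0],0],[[0,0,-0.6],[0,0,0],0],[[0,0,-0.6],[0,0,0],0],[[0,0,-0.6],[0,0,0],0],[[0,0,-0.6],[0,0,0],0]]'

```text
time: 23.3
ee_pos: [0.4422, -0.3197, 0.1059]
tcp_rot: [180.0, 0.0, 97.0]
wrist_force: [1.4, 0.4, -1.7]
opening: 0.0857
grasp_force: 0.0
```

Request:
play_rows --increments '[[[0,0,-20],[0,0,0],0],[[0,0,-50],[0,0,0],0],[[0,0,-90],[0,0,0],0],[[0,0,-130],[0,0,0],0],[[-60,0,-150],[0,0,0],0],[[-110,0,-150],[0,0,0],0],[[-150,0,-150],[0,0,0],0],[[-150,0,-150],[0,0,0],0],[[-150,0,-150],[0,0,0],0]]'

```text
time: 24.2
ee_pos: [0.4603, -0.4696, 0.2539]
tcp_rot: [-179.9, -0.1, 96.9]
wrist_force: [0.6, 0.0, -0.2]
opening: 0.0856
grasp_force: 0.0
```

```bash
python3 - <<'E'
from h import *
inc([.4424,-.3185,.150],97)
p,d=camera("side"); a=p[200:320,230:390,::-1]; p2,d2=camera("top"); c=p2[190:310,240:400,::-1]
cv2.imwrite("pics/s4.png",np.hstack([cv2.resize(x,(400,300),interpolation=2) for x in(a,c)]))
for n,dd in(("side",d),("top",d2)):
    P=cloud(n,dd)
    m=(P[...,2]>.12)&(P[...,2]<.15)&(np.hypot(P[...,0]-.442,P[...,1]+.318)<.05); print(m.sum(),np.round(np.median(P[m],0)*1000,1))
P=cloud("top",d2);Q=cloud("top",np.load("top.npz")["d"]);y=np.radians(5)
for k in range(-2,3):
    c=np.array([.575,-.03])+.04*k*np.array([np.cos(y),np.sin(y)])
    print(k,[round(float(np.mean(A[...,2][np.hypot(A[...,0]-c[0],A[...,1]-c[1])<.015]))*1000,1) for A in(Q,P)])
E
```

```text
t 24.2 pos [ 460.3 -469.6  253.9] rot [-1.799e+02 -1.300e-01  9.692e+01] F [ 0.62  0.03 -0.16] M [-0.02  0.05  0.  ] open 85.6 gf 0.0
inc [151.9   0.6 104.2] [-0.1  -0.13 -0.08]
68 [ 440.7 -306.9  128.6]
138 [ 441.8 -318.7  132. ]
-2 [27.4, 24.2]
-1 [26.7, 24.4]
0 [26.6, 23.2]
1 [27.0, 23.3]
2 [26.3, 25.3]
```

View pics/s4.png

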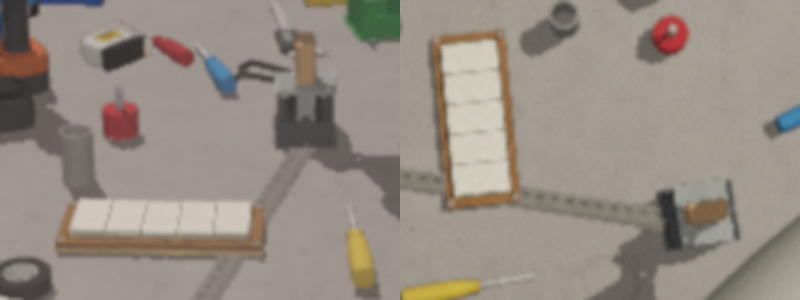

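The roller is upright in its rest at (305,110) left and (700,212) right, and the sheet is down everywhere. I hand in.

```bash
python3 -c "
from workcell import workorder; print(workorder.job_done())"
```

```text
the job is handed in; nothing more can be done
None
```

I rolled all five slats home, hung the roller back upright in its rest and handed the job in at about 24 s. Measured roller force stayed around 8–14 N, with no reading between moves above about 14.5 N.

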